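# Roll-test two rollers and reject the worn one

### The arm

A 6-joint arm with a two-finger parallel gripper is mounted at the origin on a cart in front of the work surface, level with it; the furniture and walls round the work are solid. World frame = base frame: x ahead of the robot, y to its left, z up, the work surface at z = 0. Lengths are in mm, angles in rad, forces in N, time in s.
With the tool pointing down it reaches from about 250 to 775 mm from the base axis. Payload 4 kg.
Tool frame: the origin (TCP) lies at the very end of the fingers, on their centre line; the grasp point (between the pads) lies 19 mm behind it (arm.grip_depth is the distance from the TCP to the grasp point, in mm); x points along the fingers, y is the direction in which the jaws open and shut, and the axes are right-handed (so a half turn about x gives the same grasp; the last joint's range is limited). The gripper opens to 85 mm and grips with 20 to 120 N. Pads are 22 mm wide; open, the fingers measure 114 mm over their backs; the gripper's body (76 mm by 85 mm) begins 54 mm behind the grasp point. The pads swing forward as they close: fully open they stand 13 mm farther back than shut.
Start: joints at [-1.355, 0.087, 1.371, -0, 1.684, -0.103], TCP at [172.382, -522.305, 231.341] pointing down, gripper open.
Joint ranges: [-3.1, 3.1], [-0.76, 2.03], [0.27, 2.55], [-1.08, 4.22], [0.17, 2.65], [-2.57, 2.57]. Speed limits (rad/s): [2.79, 2.79, 3.14, 3.14, 3.14, 3.14].

### API

Orientations are given as a 3x3 rotation matrix whose columns are the frame's x, y, z axes.
In Python, from rig import sensors, cams, arm gives the robot as it stands.
- The arm moves only by the tool play_rows, never from a script. Its argument "commands" is one flat list of numbers, 7 for each row, row after row: the shift along the tool's x, y, z in mm, then the turn, a rotation vector about the tool's x, y, z in rad, then the finger opening in mm, from 0 to 85.4. A call has 1 to 12 rows; each row is the pose to reach, as a shift and turn from the pose commanded when the call began, along the tool's axes at that moment; what a row does not reach only later rows make up. A row lasts 1/8 s, in which the tool goes at most 62.5 mm and 10.7 degrees, less where a joint would pass 70% of its speed; a pose out of reach is approached as far as the arm can. A call with a gripper value outside its range is refused whole. The fingers move at their own pace and stop on an object; "squeeze" is the grip in N (left out, the last holds). Time passes only in rows, so rows that repeat a pose let the fingers close. It gives the time, the measured TCP pose, the force and the opening at its end, in the units of the state.
- sensors.sense(): the state, without advancing time (a new reading comes with each control period).
- cams.read_camera(name): name is "scene" or "top"; returns a dict with "frame" (384x512x3 uint8, red, green, blue), "K" (3x3 intrinsics, pixels), "distortion" ([k1, k2, p1, p2, k3] as OpenCV has them; the pictures are not rectified), "position" and "rotation" of the camera in the world. Camera axes: x right, y up, looking along -z (the intrinsics and any distortion apply to the point x, -y, -z); pixel columns grow to the right and rows downward; lengths in mm; the calibration is good to about 2 mm. A picture is of the moment at which its call begins. There is no depth.
- arm.close_job(): hands the job in, once; it reports no verdict.
The state is a dict: "time": time; "joint_pos": joint angles; "qd": joint speeds; "tau": joint torques, N m; "tcp_pos": TCP position; "tool_rot": TCP orientation; "ft_force": force on the tool from outside, world axes, zero at the start; "wrist_torque": the same for the moment, N m; "width": finger opening in mm.
Only numpy, scipy, OpenCV 4.12 (cv2) and the standard library are available. Lean on these libraries where they do the work, as an engineer would, in place of code of your own. Each camera call takes 0.05 s, during which the arm holds its last target.

### The job

One of the two wooden rollers on the stone slab has a flat worn along it. Take the hand float by its grip, press its sole lightly on each roller in turn (half a kilogram is plenty, 4 kg marks the wood) and stroke it across, following down wherever the roller drops, so that each rolls about half a turn (some 5 cm) along the slab towards either end strip; feel which one drops and rocks. Then stand the float back on the bare table on its sole, lay the rocking roller in the reject tray, leave the true one lying on the slab, and do not disturb the other things.

Things in the scene. Friction and masses are not known exactly. Their poses are not given: they have to be found in the camera images.
- slab: flat stone slab, fixed, 270 (its x) x 220 (its y) x 12 mm; origin in the middle of its underside on the table, z up. Along both of its y ends runs a wooden strip 12 mm wide whose top is 17 mm above the table (5 mm above the slab)
- roller_1_centre (a point): centre of a wooden roller, on its axis: diameter 34 mm, length 100 mm along the point's x axis, about 120 g; it lies on the slab with its axis within 0.1 rad of the slab's x and rolls along the slab's y. The rollers lie side by side, end to end, about 20 mm apart. Exactly one of the two has a worn flat, see the other
- roller_2_centre (a point): centre of the other roller, same sizes. The worn roller (which of the two is not told) has a flat along its full length, 2 mm deep and 16 mm wide, at first facing sideways and down; within 40 mm of rolling either way the flat comes to the bottom or the top, and there the roller is 32 mm high instead of 34
- float_grip (a point): middle of the grip of the hand float, 37 mm above the sole's underside. Loose wooden tool, 250 g: flat sole 60 (x) x 120 (y) x 12 mm; upright in the middle of its top a grip board 54 mm long along x, 22 mm thick along y, up to 58 mm above the underside. It stands on its sole, its y within 0.4 rad of the world's y. Friction about 0.6; contact is stiff (tens of N per mm)
- float_sole (a point): middle of the underside of the float's sole; z of this point is z up through the grip. Just beyond the float's starting place begins the low board that carries the big clay model: keep off it when setting the float down
- reject_tray: open wooden tray, fixed, outside 160 (x) x 120 (y) x 40 mm high, walls and floor 6 mm; origin in the middle of its underside on the table
- sprig_mould: bystander: round plaster mould, 66 mm across, 34 mm high, loose; origin at its underside
- round_cutter: bystander: round metal cutter ring, 66 mm across, 35 mm high, loose; origin at its underside
- slip_jar: bystander: jar with a dark lid, 68 mm across, 104 mm high, loose; origin at its underside
- small_mould_2: bystander: plaster mould block 66 x 86 x 30 mm, loose; origin at its underside

How it is judged:
By the outcome, as a careful person would: the job done as asked, in the order asked, and still so for the second after the job is handed in, with the robot touching nothing.
It also fails if it takes over 72 s, if anything falls off the work surface, if the arm or the gripper's body presses on something with over 40 N, if the wrist force passes 120 N, or if a joint passes its speed limit or range.

## Working session

There is one attempt and no reset: what is moved stays moved. The work goes in short steps, Python scripts to look and compute and a tool call to move; the robot and the scene stay as the last step left them, time stands still between calls to the robot, and variables do not carry over. Pictures are saved under pics/ and viewed, and the job is handed in when it is done.

Besides the shell and the picture viewer there is one more tool, called after "Call:" as name(argument=value, ...), one argument or row to a line, values as JSON. play_rows: Moves the arm, as the interface text tells. Its arguments: {"type":"object","properties":{"commands":{"type":"array","items":{"type":"number"}},"squeeze":{"type":"number"}},"required":["commands"]}

```bash
ls; mkdir -p pics; cat > h.py <<'E'
import numpy as np, cv2
from rig import sensors, cams, arm
def shot(n,f):
    c=cams.read_camera(n); cv2.imwrite('pics/'+f,c['frame'][:,:,::-1]); 
    np.savez('pics/'+f+'.npz',**{k:np.array(c[k]) for k in c}); return c
def load(f): return dict(np.load('pics/'+f+'.npz'))
def ray(c,u,v):
    p=cv2.undistortPoints(np.array([[[u,v]]],float),c['K'],c['distortion'])[0,0]
    d=c['rotation']@np.array([p[0],-p[1],-1]); return c['position'],d
def onz(c,u,v,z):
    o,d=ray(c,u,v); return o+d*(z-o[2])/d[2]
def proj(c,P):
    q=(np.atleast_2d(P)-c['position'])@c['rotation']; q=q*[1,-1,-1]
    return cv2.projectPoints(q,np.zeros(3),np.zeros(3),c['K'],c['distortion'])[0][:,0]
E
python3 - <<'E'
from h import *
a=shot('scene','s0.png');b=shot('top','t0.png')
print(a['position'],b['position'],a['K'],b['K']); print(sensors.sense())
for f in('s0','t0'):
    i=cv2.imread(f'pics/{f}.png'); cv2.imwrite(f'pics/{f}b.png',cv2.resize(i,(800,600),interpolation=cv2.INTER_CUBIC))
E
```

```text
pics
[ 27.2859551  998.93560557 985.92520853] [ 229.62675407  101.38055456 1687.38469768] [[405.57619314   0.         252.87988942]
 [  0.         405.57619314 192.39751987]
 [  0.           0.           1.        ]] [[496.55849246   0.         259.65807056]
 [  0.         496.55849246 189.7183017 ]
 [  0.           0.           1.        ]]
{'time': 0.1, 'joint_pos': array([-1.35510767e+00,  8.79580889e-02,  1.37211475e+00, -3.91699774e-05,
        1.68359464e+00, -1.03129959e-01]), 'qd': array([ 0.00112963, -0.00171171, -0.00346031, -0.000746  ,  0.0005027 ,
        0.00050331]), 'tau': array([ 1.98229216e-03, -3.53015506e+01, -3.14218676e+01, -1.40226553e-04,
        7.95839180e-03,  8.35683011e-06]), 'tcp_pos': array([ 172.26708439, -521.85810924,  230.20818375]), 'tool_rot': array([[-4.82074255e-04,  3.13440284e-01, -9.49607791e-01],
       [ 2.01842263e-03, -9.49605662e-01, -3.13440606e-01],
       [-9.99997847e-01, -2.06781150e-03, -1.74874521e-04]]), 'ft_force': array([-0.51695633, -0.69115963, -0.28007378]), 'wrist_torque': array([ 0.02325295, -0.01054083,  0.01764352]), 'width': 85.2779094240576}
```

View pics/s0b.png

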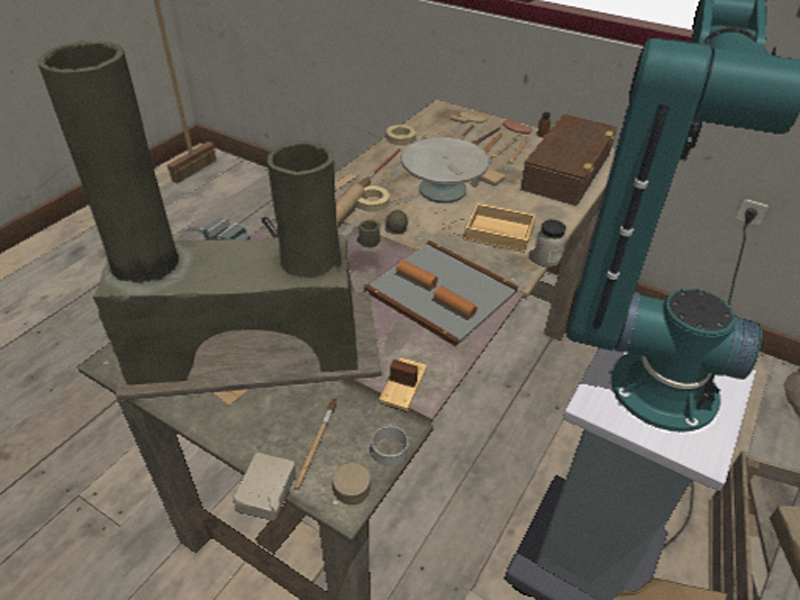

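View pics/t0b.png

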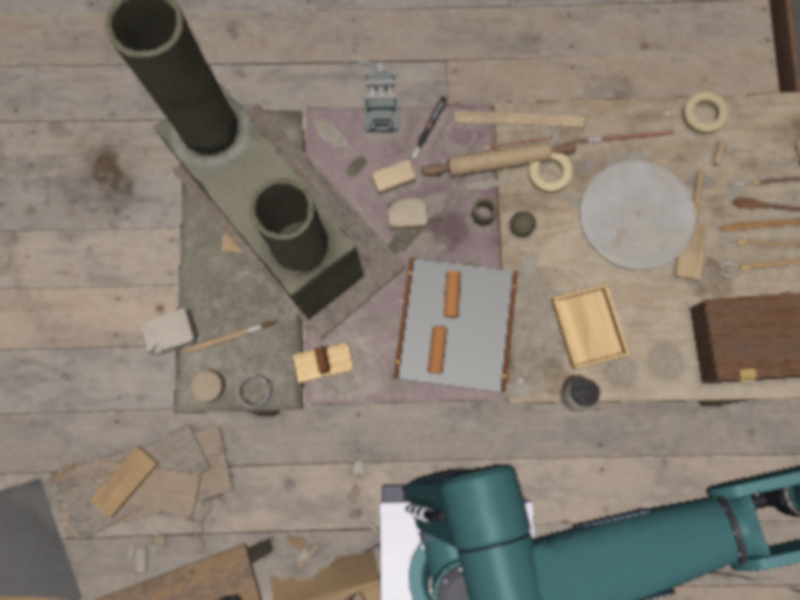

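The pictures show the two rollers on the slab (top view, 800-px scale: about (452,294) and (437,349)), the float at (323,362), the tray at (590,326) and the jar at (580,393). Next I'll zoom in for precise pixel positions.

```bash
python3 - <<'E'
from h import *
a=load('t0.png');i=cv2.imread('pics/t0.png')
cv2.imwrite('pics/t0c.png',cv2.resize(i[155:260,180:340],(800,525),interpolation=cv2.INTER_CUBIC))
cv2.imwrite('pics/t0d.png',cv2.resize(i[165:265,330:430],(600,600),interpolation=cv2.INTER_CUBIC))
i=cv2.imread('pics/s0.png')
cv2.imwrite('pics/s0c.png',cv2.resize(i[150:270,220:340],(600,600),interpolation=cv2.INTER_CUBIC))
E
```

```text
(no output)
```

View pics/t0c.png

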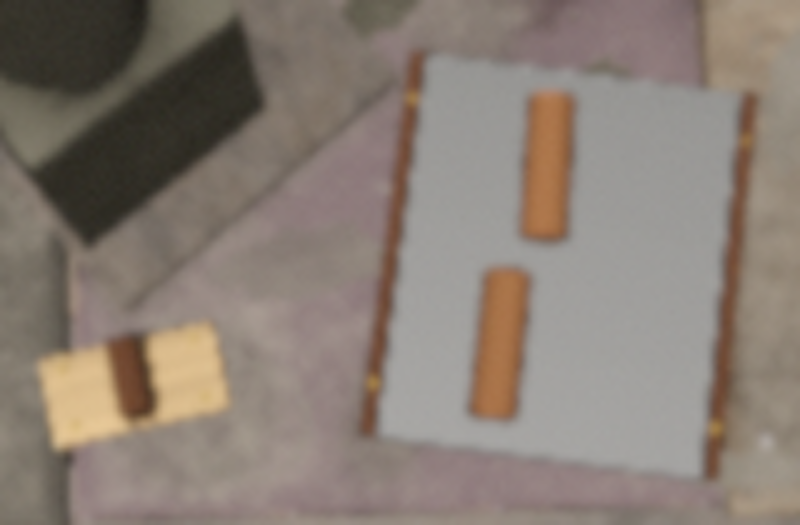

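View pics/s0c.png

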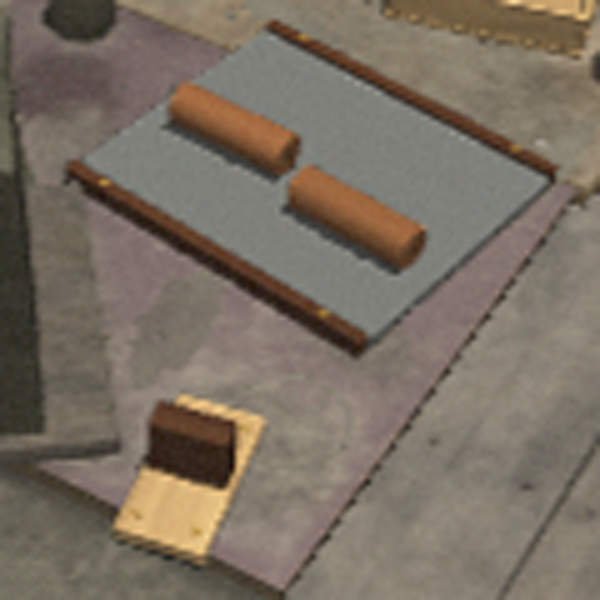

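View pics/t0d.png

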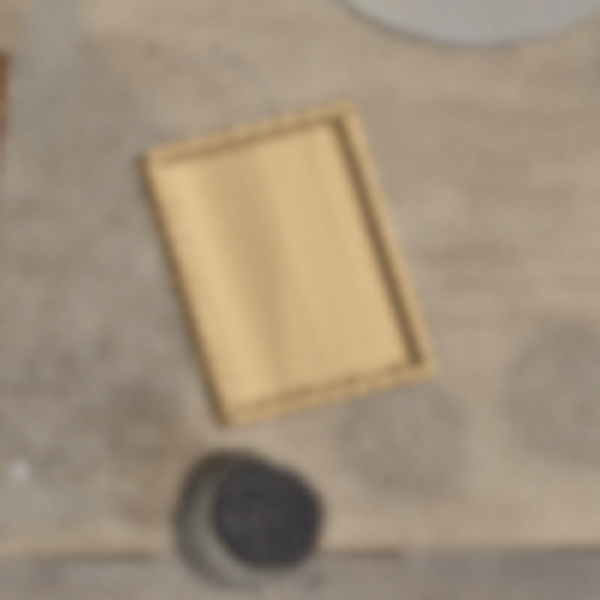

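```bash
cat > m.py <<'E'
from h import *
a=load('t0.png'); s=load('s0.png')
def T(U,V,z): return onz(a,(U+.5)/5-.5+180,(V+.5)/5-.5+155,z)
def S(U,V,z): return onz(s,(U+.5)/5-.5+220,(V+.5)/5-.5+150,z)
def D(U,V,z): return onz(a,(U+.5)/6-.5+330,(V+.5)/6-.5+165,z)
def rect(P,n):
    P=np.array(P)[:,:2]; c=P.mean(0); e=[np.linalg.norm(P[(i+1)%4]-P[i]) for i in range(4)]
    d=(P[1]-P[0])+(P[2]-P[3]); print(n,c.round(1),np.round(e,1),'ang edge01',np.arctan2(d[1],d[0]).round(3))
rect([T(*p,12) for p in[(40,362),(212,322),(230,405),(58,450)]],'float top')
rect([S(*p,12) for p in[(113,528),(180,395),(268,413),(203,563)]],'float sc')
rect([T(*p,58) for p in[(108,345),(140,335),(154,408),(124,418)]],'grip top')
rect([S(*p,58) for p in[(151,434),(163,400),(238,420),(230,455)]],'grip sc')
rect([T(*p,29) for p in[(528,93),(574,93),(567,240),(521,240)]],'rA')
rect([T(*p,29) for p in[(485,268),(530,268),(517,418),(471,418)]],'rB')
rect([T(*p,17) for p in[(411,52),(757,94),(717,479),(361,435)]],'slab')
rect([D(*p,40) for p in[(145,157),(353,105),(434,375),(225,425)]],'tray')
print('jar lid',D(267,513,104))
E
python3 m.py
```

```text
float top [447.  277.7] [119.2  58.1 119.   61.2] ang edge01 -1.351
float sc [448.1 279.3] [118.1  58.7 129.2  60.5] ang edge01 -1.357
grip top [446.5 275.3] [22.  49.5 20.6 49.7] ang edge01 -1.28
grip sc [445.5 281.6] [29.  48.7 28.8 50.4] ang edge01 -1.229
rA [587.9  -5.9] [ 31.6 103.   31.2 103. ] ang edge01 -1.595
rB [467.2  30. ] [ 30.5 102.2  30.7 102.2] ang edge01 -1.595
slab [523.5 -13.6] [241.2 267.5 240.1 268.4] ang edge01 -1.719
tray [ 507.1 -299. ] [121.6 157.4 119.4 155.9] ang edge01 -1.352
jar lid [ 363.72367103 -261.96518489  104.        ]
```

```bash
cat >> h.py <<'E'
from scipy.spatial.transform import Rotation as R
def tgt(yaw):  # tool down, tool y = -(world y rotated by yaw)
    c,s=np.cos(yaw),np.sin(yaw); x=np.array([0,0,-1.]); y=np.array([s,-c,0]); return np.c_[x,y,np.cross(x,y)]
def go(pos,yaw,pr=True):
    st=sensors.sense(); Q=st['tool_rot']; d=Q.T@(np.array(pos)-st['tcp_pos']); r=R.from_matrix(Q.T@tgt(yaw)).as_rotvec()
    if pr: print('go',pos,yaw,'->',d.round(1),r.round(3),'| at',st['tcp_pos'].round(1),'F',st['ft_force'].round(1),'w',round(st['width'],1),'t',round(st['time'],2))
    return d,r
E
cat > m2.py <<'E'
from m import *
print('board corner',T(130,305,12),'model bottom corner z15',T(90,245,15),T(262,105,15),S(42,432,15))
E
python3 m2.py | tail -1; python3 - <<'E'
from h import *
go([330,-60,231],.22); go([447.5,278.5,140],.22)
E
```

```text
board corner [501.56179158 281.20418923  12.        ] model bottom corner z15 [543.26183692 308.16374349  15.        ] [638.97376926 189.40570303  15.        ] [544.42334077 305.25249946  15.        ]
go [330, -60, 231] 0.22 -> [ 1.000e-01 -3.891e+02 -2.945e+02] [ 0.099 -0.     0.002] | at [ 172.3 -521.9  230.2] F [-0.5 -0.7 -0.3] w 85.3 t 0.1
go [447.5, 278.5, 140] 0.22 -> [  91.7 -673.6 -512.2] [ 0.099 -0.     0.002] | at [ 172.3 -521.9  230.2] F [-0.5 -0.7 -0.3] w 85.3 t 0.1
```

Call:
play_rows(
  commands=[0,-674,-512,0.099,0,0.002,85,0,-674,-512,0.099,0,0.002,85,0,-674,-512,0.099,0,0.002,85,0,-674,-512,0.099,0,0.002,85,0,-674,-512,0.099,0,0.002,85,0,-674,-512,0.099,0,0.002,85,0,-674,-512,0.099,0,0.002,85,0,-674,-512,0.099,0,0.002,85,0,-674,-512,0.099,0,0.002,85,0,-674,-512,0.099,0,0.002,85,0,-674,-512,0.099,0,0.002,85,0,-674,-512,0.099,0,0.002,85],
  squeeze=60,
)

```text
time: 1.6
tcp_pos: [416.0, 189.2, 231.0]
tool_rot: [[0.001, 0.219, -0.976], [-0.003, -0.976, -0.219], [-1.0, 0.003, -0.0]]
ft_force: [1.8, -1.0, 0.6]
width: 84.9
```

```bash
python3 -c "
from h import *
go([447.5,278.5,60],.22)"
```

```text
go [447.5, 278.5, 60] 0.22 -> [170.8 -80.7 -50.2] [ 0.001 -0.    -0.003] | at [416.  189.2 231. ] F [ 1.8 -1.   0.6] w 84.9 t 1.6
```

Call:
play_rows(
  commands=[60,-81,-50,0,0,0,85,60,-81,-50,0,0,0,85,120,-81,-50,0,0,0,85,165,-81,-50,0,0,0,85,165,-81,-50,0,0,0,85],
)

```text
time: 2.22
tcp_pos: [443.5, 275.0, 61.1]
tool_rot: [[-0.01, 0.218, -0.976], [-0.007, -0.976, -0.218], [-1.0, 0.005, 0.011]]
ft_force: [0.3, -0.7, 0.1]
width: 84.9
```

```bash
python3 -c "
from h import *
go([447.5,278.5,20],.22)
i=shot('scene','s1.png')['frame']; j=shot('top','t1.png')['frame']
cv2.imwrite('pics/s1c.png',cv2.resize(np.hstack([i[190:290,190:320],j[170:270,140:270]])[:,:,::-1],(780,300),interpolation=cv2.INTER_CUBIC))"
```

```text
go [447.5, 278.5, 20] 0.22 -> [41.  -2.7 -5.1] [ 0.     0.011 -0.005] | at [443.5 275.   61.1] F [ 0.3 -0.7  0.1] w 84.9 t 2.23
```

View pics/s1c.png

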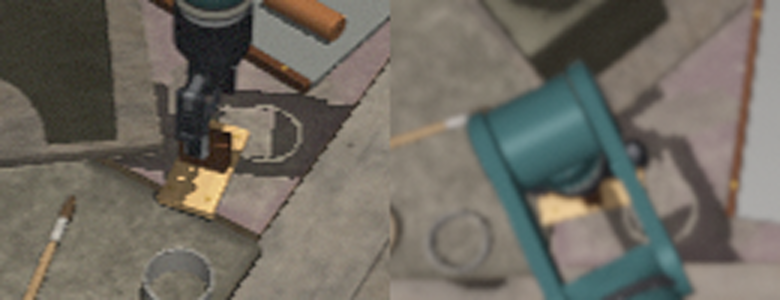

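The gripper is over the float's grip (scene crop about (205,145)) and clear of the model. I'll descend and close.

Call:
play_rows(
  commands=[20,-2.7,-4,0,0.006,-0.005,85,38,-2.7,-4,0,0.006,-0.005,85,40,-2.7,-4,0,0.006,-0.005,85,40,-2.7,-4,0,0.006,-0.005,85],
)

```text
time: 2.82
tcp_pos: [451.0, 280.2, 26.9]
tool_rot: [[0.006, 0.218, -0.976], [0.005, -0.976, -0.218], [-1.0, -0.003, -0.007]]
ft_force: [-0.2, 0.9, -0.3]
width: 85.5
```

```bash
python3 -c "
from h import *
go([447.5,278.5,20],.22)"
```

```text
go [447.5, 278.5, 20] 0.22 -> [6.9 0.9 3.8] [-0.    -0.007  0.003] | at [451.  280.2  26.9] F [-0.2  0.9 -0.3] w 85.5 t 2.83
```

Call:
play_rows(
  commands=[0,0,0,0,0,0,85,0,0,0,0,0,0,85],
)

```text
time: 3.08
tcp_pos: [451.0, 280.3, 26.8]
tool_rot: [[0.006, 0.218, -0.976], [0.005, -0.976, -0.218], [-1.0, -0.003, -0.007]]
ft_force: [0.1, 0.3, 0.5]
width: 85.1
```

```bash
python3 -c "
from h import *
go([447.5,278.5,19],.22)"
```

```text
go [447.5, 278.5, 19] 0.22 -> [7.8 1.  3.8] [-0.    -0.007  0.003] | at [451.  280.3  26.8] F [0.1 0.3 0.5] w 85.1 t 3.08
```

Call:
play_rows(
  commands=[7.5,1,3.8,0,-0.007,0.003,85,7.5,1,3.8,0,-0.007,0.003,60,7.5,1,3.8,0,-0.007,0.003,35,7.5,1,3.8,0,-0.007,0.003,10,7.5,1,3.8,0,-0.007,0.003,10,7.5,1,3.8,0,-0.007,0.003,10,7.5,1,3.8,0,-0.007,0.003,10,7.5,1,3.8,0,-0.007,0.003,10],
  squeeze=60,
)

```text
time: 4.08
tcp_pos: [447.5, 278.4, 18.9]
tool_rot: [[0.0, 0.218, -0.976], [-0.0, -0.976, -0.218], [-1.0, 0.0, -0.0]]
ft_force: [0.7, -0.6, 1.5]
width: 21.4
```

```bash
python3 -c "
from h import *
go([447.5,278.5,120],.22)"
```

```text
go [447.5, 278.5, 120] 0.22 -> [-1.011e+02 -1.000e-01 -0.000e+00] [-0. -0. -0.] | at [447.5 278.4  18.9] F [ 0.7 -0.6  1.5] w 21.4 t 4.08
```

Call:
play_rows(
  commands=[-60,0,0,0,0,0,10,-101,0,0,0,0,0,10,-101,0,0,0,0,0,10],
)

```text
time: 4.45
tcp_pos: [449.2, 279.5, 123.3]
tool_rot: [[0.006, 0.218, -0.976], [0.003, -0.976, -0.218], [-1.0, -0.002, -0.007]]
ft_force: [0.9, 0.0, -3.0]
width: 21.5
```

```bash
python3 -c "
from h import *
go([469.7,55,80],-.10)"
```

```text
go [469.7, 55, 80] -0.1 -> [ 42.7 223.6  29.2] [ 0.32  -0.006  0.003] | at [449.2 279.5 123.3] F [ 0.9  0.  -3. ] w 21.5 t 4.45
```

Call:
play_rows(
  commands=[0,223.6,29.2,0.32,-0.006,0.003,10,0,223.6,29.2,0.32,-0.006,0.003,10,0,223.6,29.2,0.32,-0.006,0.003,10,0,223.6,29.2,0.32,-0.006,0.003,10,20,223.6,29.2,0.32,-0.006,0.003,10,42,223.6,29.2,0.32,-0.006,0.003,10,42,223.6,29.2,0.32,-0.006,0.003,10,42,223.6,29.2,0.32,-0.006,0.003,10],
)

```text
time: 5.45
tcp_pos: [466.9, 53.9, 76.9]
tool_rot: [[-0.008, -0.1, -0.995], [-0.004, -0.995, 0.1], [-1.0, 0.004, 0.008]]
ft_force: [1.0, -0.6, -2.2]
width: 21.5
```

```bash
python3 -c "
from h import *
go([469.7,55,68],-.10)
i=shot('scene','s2.png')['frame']; 
cv2.imwrite('pics/s2c.png',cv2.resize(i[140:240,210:350][:,:,::-1],(700,500),interpolation=cv2.INTER_CUBIC))"
```

```text
go [469.7, 55, 68] -0.1 -> [ 8.9 -1.4 -2.7] [ 0.     0.008 -0.004] | at [466.9  53.9  76.9] F [ 1.  -0.6 -2.2] w 21.5 t 5.45
```

View pics/s2c.png

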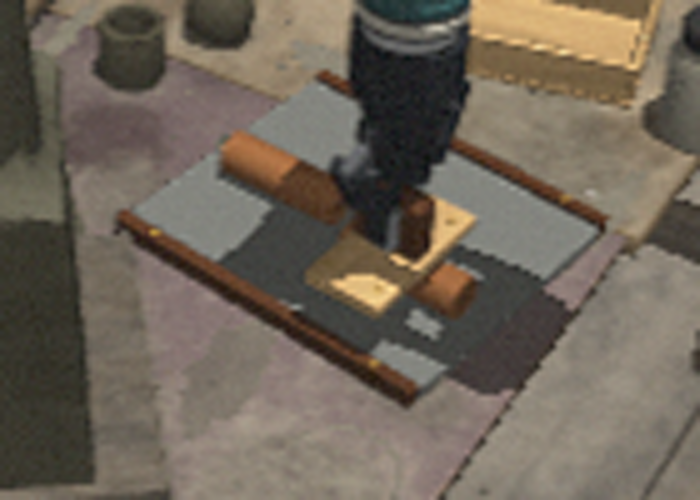

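The float is over the near roller (crop (390,260)), level and about 10 mm above it. I'll level it and approach.

Call:
play_rows(
  commands=[8,-1.4,-2.7,0,0.008,-0.004,10,8,-1.4,-2.7,0,0.008,-0.004,10,8,-1.4,-2.7,0,0.008,-0.004,10],
)

```text
time: 5.88
tcp_pos: [470.2, 54.9, 69.7]
tool_rot: [[0.002, -0.1, -0.995], [-0.0, -0.995, 0.1], [-1.0, 0.0, -0.002]]
ft_force: [-0.4, 0.3, -2.7]
width: 21.3
```

```bash
python3 -c "
from h import *
go([469.7,55,65.5],-.10)"
```

```text
go [469.7, 55, 65.5] -0.1 -> [ 4.2 -0.   0.6] [-0.    -0.002 -0.   ] | at [470.2  54.9  69.7] F [-0.4  0.3 -2.7] w 21.3 t 5.88
```

Call:
play_rows(
  commands=[2,0,0.5,0,-0.002,0,10,3.5,0,0.5,0,-0.002,0,10,3.5,0,0.5,0,-0.002,0,10],
)

```text
time: 6.25
tcp_pos: [469.6, 54.9, 65.9]
tool_rot: [[-0.001, -0.1, -0.995], [-0.0, -0.995, 0.1], [-1.0, 0.0, 0.001]]
ft_force: [-0.2, -0.0, -2.2]
width: 21.5
```

Call:
play_rows(
  commands=[0.5,0,0,0,0,0,10,0.5,0,0,0,0,0,10],
)

```text
time: 6.5
tcp_pos: [469.7, 54.9, 65.6]
tool_rot: [[-0.0, -0.1, -0.995], [-0.0, -0.995, 0.1], [-1.0, 0.0, 0.0]]
ft_force: [0.4, 0.3, -1.9]
width: 21.1
```

Call:
play_rows(
  commands=[0.5,0,0,0,0,0,10,0.5,0,0,0,0,0,10],
)

```text
time: 6.75
tcp_pos: [469.7, 54.9, 65.1]
tool_rot: [[-0.0, -0.1, -0.995], [-0.0, -0.995, 0.1], [-1.0, 0.0, 0.0]]
ft_force: [0.5, -0.3, -1.8]
width: 21.0
```

Call:
play_rows(
  commands=[0.4,0,0,0,0,0,10,0.4,0,0,0,0,0,10],
)

```text
time: 7.0
tcp_pos: [469.8, 54.8, 64.9]
tool_rot: [[-0.0, -0.1, -0.995], [-0.0, -0.995, 0.1], [-1.0, 0.0, 0.0]]
ft_force: [0.6, 0.0, -1.6]
width: 21.8
```

Call:
play_rows(
  commands=[0.3,0,0,0,0,0,10,0.3,0,0,0,0,0,10],
)

```text
time: 7.25
tcp_pos: [469.8, 54.9, 64.9]
tool_rot: [[0.0, -0.1, -0.995], [-0.0, -0.995, 0.1], [-1.0, 0.0, -0.0]]
ft_force: [-1.8, 0.1, 0.8]
width: 21.5
```

Call:
play_rows(
  commands=[0.4,0,0,0,0,0,10,0.4,2,0,0,0,0,10,0.4,4,0,0,0,0,10],
)

```text
time: 7.62
tcp_pos: [469.3, 50.9, 64.8]
tool_rot: [[-0.0, -0.1, -0.995], [-0.0, -0.995, 0.1], [-1.0, 0.0, 0.0]]
ft_force: [-2.9, 0.7, 5.6]
width: 21.4
```

Call:
play_rows(
  commands=[0,3,0,0,0,0,10,0,6,0,0,0,0,10],
)

```text
time: 7.88
tcp_pos: [468.5, 44.9, 64.8]
tool_rot: [[-0.001, -0.1, -0.995], [-0.0, -0.995, 0.1], [-1.0, 0.0, 0.001]]
ft_force: [-4.5, 1.5, 6.2]
width: 21.5
```

Call:
play_rows(
  commands=[-0.1,3,0,0,0,0,10,-0.1,6,0,0,0,0,10],
)

```text
time: 8.12
tcp_pos: [467.7, 38.9, 64.8]
tool_rot: [[-0.001, -0.1, -0.995], [0.0, -0.995, 0.1], [-1.0, 0.0, 0.001]]
ft_force: [-4.8, 1.1, 6.7]
width: 21.1
```

Call:
play_rows(
  commands=[0,3,0,0,0,0,10,0,6,0,0,0,0,10],
)

```text
time: 8.38
tcp_pos: [466.9, 33.0, 64.8]
tool_rot: [[-0.002, -0.1, -0.995], [0.0, -0.995, 0.1], [-1.0, 0.0, 0.002]]
ft_force: [-5.6, 1.4, 7.2]
width: 20.9
```

Call:
play_rows(
  commands=[-0.15,3,0.4,0,0,0,10,-0.15,6,0.8,0,0,0,10],
)

```text
time: 8.62
tcp_pos: [465.9, 27.1, 64.8]
tool_rot: [[-0.001, -0.1, -0.995], [-0.0, -0.995, 0.1], [-1.0, 0.0, 0.001]]
ft_force: [-3.1, 0.0, 4.1]
width: 21.0
```

Call:
play_rows(
  commands=[0,3,0.2,0,0,0,10,0,6,0.4,0,0,0,10],
)

```text
time: 8.88
tcp_pos: [465.1, 21.1, 64.8]
tool_rot: [[-0.0, -0.1, -0.995], [-0.0, -0.995, 0.1], [-1.0, 0.0, 0.0]]
ft_force: [-3.1, 0.7, 4.6]
width: 21.1
```

Call:
play_rows(
  commands=[0,3,0.2,0,0,0,10,0,6,0.4,0,0,0,10],
)

```text
time: 9.12
tcp_pos: [464.2, 15.1, 64.8]
tool_rot: [[0.0, -0.1, -0.995], [-0.0, -0.995, 0.1], [-1.0, 0.0, -0.0]]
ft_force: [-3.5, 1.5, 5.6]
width: 21.6
```

Call:
play_rows(
  commands=[0,3,0.2,0,0,0,10,0,6,0.4,0,0,0,10],
)

```text
time: 9.38
tcp_pos: [463.4, 9.2, 64.8]
tool_rot: [[0.0, -0.1, -0.995], [-0.0, -0.995, 0.1], [-1.0, 0.0, -0.0]]
ft_force: [-2.2, 0.5, 5.5]
width: 21.4
```

Call:
play_rows(
  commands=[0,3,0.2,0,0,0,10,0,6,0.4,0,0,0,10],
)

```text
time: 9.62
tcp_pos: [462.5, 3.2, 64.8]
tool_rot: [[0.001, -0.1, -0.995], [-0.0, -0.995, 0.1], [-1.0, 0.0, -0.001]]
ft_force: [-1.9, 0.9, 4.9]
width: 21.4
```

Call:
play_rows(
  commands=[0,3,0.2,0,0,0,10,0,6,0.3,0,0,0,10],
)

```text
time: 9.88
tcp_pos: [461.7, -2.8, 64.8]
tool_rot: [[0.001, -0.1, -0.995], [-0.0, -0.995, 0.1], [-1.0, 0.0, -0.001]]
ft_force: [-1.5, 0.2, 5.4]
width: 21.4
```

Call:
play_rows(
  commands=[0,3,0.2,0,0,0,10,0,6,0.3,0,0,0,10],
)

```text
time: 10.12
tcp_pos: [460.8, -8.7, 64.8]
tool_rot: [[0.001, -0.1, -0.995], [-0.0, -0.995, 0.1], [-1.0, 0.0, -0.001]]
ft_force: [-1.7, 0.1, 5.5]
width: 21.2
```

Call:
play_rows(
  commands=[0,3,0.2,0,0,0,10,0,6,0.3,0,0,0,10],
)

```text
time: 10.38
tcp_pos: [459.9, -14.7, 64.8]
tool_rot: [[0.001, -0.1, -0.995], [-0.0, -0.995, 0.1], [-1.0, 0.0, -0.001]]
ft_force: [-1.8, 1.2, 5.4]
width: 21.2
```

Call:
play_rows(
  commands=[0,3,0.2,0,0,0,10,0,6,0.3,0,0,0,10],
)

```text
time: 10.62
tcp_pos: [459.1, -20.6, 64.8]
tool_rot: [[0.001, -0.1, -0.995], [-0.0, -0.995, 0.1], [-1.0, 0.0, -0.001]]
ft_force: [-2.0, 0.3, 4.9]
width: 21.3
```

Call:
play_rows(
  commands=[0,3,0.2,0,0,0,10,0,6,0.3,0,0,0,10],
)

```text
time: 10.88
tcp_pos: [458.2, -26.6, 64.8]
tool_rot: [[0.001, -0.1, -0.995], [-0.0, -0.995, 0.1], [-1.0, 0.0, -0.001]]
ft_force: [-0.5, 0.3, 4.3]
width: 21.3
```

Call:
play_rows(
  commands=[0,3,0.2,0,0,0,10,0,6,0.3,0,0,0,10],
)

```text
time: 11.12
tcp_pos: [457.4, -32.6, 64.8]
tool_rot: [[0.001, -0.1, -0.995], [-0.0, -0.995, 0.1], [-1.0, 0.0, -0.002]]
ft_force: [0.0, 0.1, 4.7]
width: 21.5
```

Call:
play_rows(
  commands=[0,3,0.2,0,0,0,10,0,6,0.3,0,0,0,10],
)

```text
time: 11.38
tcp_pos: [456.5, -38.5, 64.8]
tool_rot: [[0.002, -0.1, -0.995], [-0.0, -0.995, 0.1], [-1.0, 0.0, -0.002]]
ft_force: [-1.2, -0.3, 5.0]
width: 21.8
```

Call:
play_rows(
  commands=[0,3,0.2,0,0,0,10,0,6,0.3,0,0,0,10],
)

```text
time: 11.62
tcp_pos: [455.7, -44.5, 64.8]
tool_rot: [[0.002, -0.1, -0.995], [-0.0, -0.995, 0.1], [-1.0, 0.0, -0.002]]
ft_force: [-1.1, 0.1, 5.0]
width: 20.9
```

Call:
play_rows(
  commands=[0,3,0.1,0,0,0,10,0,4,0.2,0,0,0,10,0,4,0.2,0,0,0,10],
)

```text
time: 12.0
tcp_pos: [455.1, -48.5, 64.8]
tool_rot: [[0.002, -0.1, -0.995], [-0.001, -0.995, 0.1], [-1.0, 0.001, -0.002]]
ft_force: [-0.1, 0.8, 5.0]
width: 21.6
```

Roller B rolled ~52 mm at a constant height (64.8 mm at the TCP), so it is true. Lift and go to roller A.

Call:
play_rows(
  commands=[-2,0,0,0,0,0,10,-25,0,0,0,0,0,10,-25,0,0,0,0,0,10,-25,0,0,0,0,0,10],
)

```text
time: 12.5
tcp_pos: [453.6, -48.0, 87.9]
tool_rot: [[-0.002, -0.1, -0.995], [0.0, -0.995, 0.1], [-1.0, 0.0, 0.002]]
ft_force: [0.8, 0.4, -2.2]
width: 21.5
```

```bash
python3 -c "
from h import *
go([590.4,21,70],-.09)"
```

```text
go [590.4, 21, 70] -0.09 -> [  17.6  -82.3 -129.3] [-0.01   0.002 -0.   ] | at [453.6 -48.   87.9] F [ 0.8  0.4 -2.2] w 21.5 t 12.5
```

Call:
play_rows(
  commands=[0,-82.3,-129.3,-0.01,0,0,10,0,-82.3,-129.3,-0.01,0,0,10,0,-82.3,-129.3,-0.01,0,0,10,16,-82.3,-129.3,-0.01,0,0,10,16,-82.3,-129.3,-0.01,0,0,10,16,-82.3,-129.3,-0.01,0,0,10],
)

```text
time: 13.25
tcp_pos: [589.9, 20.3, 72.3]
tool_rot: [[-0.003, -0.091, -0.996], [-0.0, -0.996, 0.091], [-1.0, 0.001, 0.003]]
ft_force: [0.5, -1.0, -0.9]
width: 21.6
```

```bash
python3 -c "
from h import *
go([590.4,21,65.5],-.09)
i=shot('scene','s3.png')['frame']; 
cv2.imwrite('pics/s3c.png',cv2.resize(i[140:240,210:350][:,:,::-1],(700,500),interpolation=cv2.INTER_CUBIC))"
```

```text
go [590.4, 21, 65.5] -0.09 -> [ 6.8 -0.7 -0.5] [-0.001  0.003 -0.001] | at [589.9  20.3  72.3] F [ 0.5 -1.  -0.9] w 21.6 t 13.25
```

View pics/s3c.png

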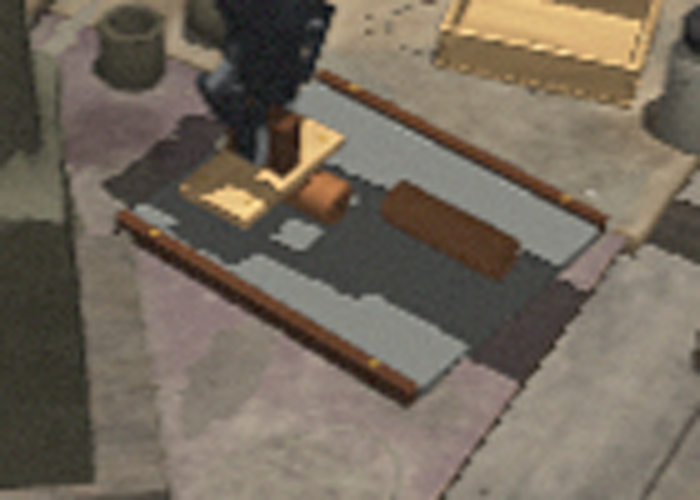

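The near roller has moved across and now lies at crop (450,230). The float is above the far roller, which shows at (320,195).

Call:
play_rows(
  commands=[4,-0.7,-0.5,0,0.003,0,10,6.8,-0.7,-0.5,0,0.003,0,10,6.8,-0.7,-0.5,0,0.003,0,10,6.8,-0.7,-0.5,0,0.003,0,10],
)

```text
time: 13.8
tcp_pos: [591.8, 21.5, 66.5]
tool_rot: [[0.003, -0.09, -0.996], [-0.001, -0.996, 0.09], [-1.0, 0.0, -0.003]]
ft_force: [0.5, 0.9, -2.7]
width: 21.5
```

Call:
play_rows(
  commands=[0.5,0,0,0,0,0,10,0.5,0,0,0,0,0,10],
)

```text
time: 14.05
tcp_pos: [591.8, 21.5, 66.0]
tool_rot: [[0.003, -0.09, -0.996], [-0.001, -0.996, 0.09], [-1.0, 0.0, -0.003]]
ft_force: [-0.4, -0.1, -3.0]
width: 21.7
```

Call:
play_rows(
  commands=[0.3,0,0,0,0,0,10,0.3,0,0,0,0,0,10],
)

```text
time: 14.3
tcp_pos: [591.8, 21.5, 65.6]
tool_rot: [[0.003, -0.09, -0.996], [-0.001, -0.996, 0.09], [-1.0, 0.0, -0.003]]
ft_force: [0.1, -0.1, -3.2]
width: 21.7
```

Call:
play_rows(
  commands=[0.5,0,0,0,-0.003,0,10,0.5,0,0,0,-0.003,0,10],
)

```text
time: 14.55
tcp_pos: [591.8, 21.4, 65.1]
tool_rot: [[-0.0, -0.09, -0.996], [-0.0, -0.996, 0.09], [-1.0, 0.0, 0.0]]
ft_force: [-0.0, -0.1, -1.6]
width: 21.3
```

Call:
play_rows(
  commands=[0.4,0,0,0,0,0,10,0.4,0,0,0,0,0,10],
)

```text
time: 14.8
tcp_pos: [591.8, 21.5, 64.8]
tool_rot: [[-0.0, -0.09, -0.996], [-0.0, -0.996, 0.09], [-1.0, 0.0, 0.0]]
ft_force: [-0.0, -0.7, -3.6]
width: 21.2
```

Call:
play_rows(
  commands=[0.3,0,0,0,0,0,10,0.3,0,0,0,0,0,10],
)

```text
time: 15.05
tcp_pos: [591.9, 21.5, 64.8]
tool_rot: [[-0.0, -0.09, -0.996], [-0.0, -0.996, 0.09], [-1.0, 0.0, -0.0]]
ft_force: [-0.5, 0.7, -0.3]
width: 21.0
```

Call:
play_rows(
  commands=[0.4,0,0,0,0,0,10,0.4,2,0.1,0,0,0,10,0.4,4,0.1,0,0,0,10],
)

```text
time: 15.42
tcp_pos: [591.6, 17.3, 64.7]
tool_rot: [[0.001, -0.09, -0.996], [-0.001, -0.996, 0.09], [-1.0, 0.001, -0.001]]
ft_force: [-1.8, 0.8, 4.4]
width: 21.2
```

Call:
play_rows(
  commands=[0,3,0.1,0,0,0,10,0,5,0.2,0,0,0,10],
)

```text
time: 15.68
tcp_pos: [591.1, 12.3, 64.8]
tool_rot: [[0.001, -0.09, -0.996], [-0.0, -0.996, 0.09], [-1.0, 0.0, -0.001]]
ft_force: [-1.1, 0.1, 5.2]
width: 21.8
```

Call:
play_rows(
  commands=[0,3,0.1,0,0,0,10,0,5,0.2,0,0,0,10],
)

```text
time: 15.92
tcp_pos: [590.6, 7.2, 64.8]
tool_rot: [[0.001, -0.09, -0.996], [-0.001, -0.996, 0.09], [-1.0, 0.0, -0.001]]
ft_force: [-1.2, -0.1, 4.8]
width: 21.2
```

Call:
play_rows(
  commands=[0,2,0.1,0,0,0,10,0,4,0.1,0,0,0,10],
)

```text
time: 16.18
tcp_pos: [590.2, 3.4, 64.7]
tool_rot: [[0.001, -0.09, -0.996], [-0.0, -0.996, 0.09], [-1.0, 0.0, -0.001]]
ft_force: [-0.8, 0.1, 5.1]
width: 21.1
```

Call:
play_rows(
  commands=[0,2,0.1,0,0,0,10,0,4,0.1,0,0,0,10],
)

```text
time: 16.42
tcp_pos: [589.8, -0.7, 64.7]
tool_rot: [[0.002, -0.09, -0.996], [-0.001, -0.996, 0.09], [-1.0, 0.0, -0.002]]
ft_force: [-1.3, -0.6, 5.0]
width: 21.3
```

Call:
play_rows(
  commands=[0,2,0.1,0,0,0,10,0,4,0.1,0,0,0,10],
)

```text
time: 16.68
tcp_pos: [589.3, -4.7, 64.4]
tool_rot: [[0.001, -0.09, -0.996], [-0.001, -0.996, 0.09], [-1.0, 0.001, -0.002]]
ft_force: [1.2, -0.6, 4.8]
width: 21.3
```

Call:
play_rows(
  commands=[0,2,0.1,0,0,0,10,0,4,0.1,0,0,0,10],
)

```text
time: 16.92
tcp_pos: [588.8, -8.6, 64.0]
tool_rot: [[0.001, -0.09, -0.996], [-0.001, -0.996, 0.09], [-1.0, 0.0, -0.001]]
ft_force: [3.2, -0.5, 1.8]
width: 21.4
```

Roller A is dropping. I'll follow it down.

Call:
play_rows(
  commands=[0.5,1,0,0,0,0,10,0.7,2,0,0,0,0,10],
)

```text
time: 17.18
tcp_pos: [588.6, -10.6, 63.6]
tool_rot: [[0.001, -0.09, -0.996], [-0.001, -0.996, 0.09], [-1.0, 0.0, -0.001]]
ft_force: [3.3, -1.7, 4.0]
width: 21.1
```

Call:
play_rows(
  commands=[0.3,1,0,0,0,0,10,0.5,2,0,0,0,0,10],
)

```text
time: 17.42
tcp_pos: [588.4, -12.5, 63.2]
tool_rot: [[0.001, -0.09, -0.996], [-0.001, -0.996, 0.09], [-1.0, 0.001, -0.001]]
ft_force: [3.9, -1.0, 5.0]
width: 21.4
```

Call:
play_rows(
  commands=[0.2,1,0,0,0,0,10,0.4,2,0,0,0,0,10],
)

```text
time: 17.68
tcp_pos: [588.2, -14.5, 62.9]
tool_rot: [[0.001, -0.09, -0.996], [-0.001, -0.996, 0.09], [-1.0, 0.0, -0.001]]
ft_force: [3.8, -1.8, 5.1]
width: 21.4
```

Call:
play_rows(
  commands=[0.2,1,0,0,0,0,10,0.4,2,0,0,0,0,10],
)

```text
time: 17.92
tcp_pos: [588.2, -15.0, 62.9]
tool_rot: [[0.002, -0.09, -0.996], [0.002, -0.996, 0.09], [-1.0, -0.003, -0.001]]
ft_force: [4.6, 2.3, 7.2]
width: 21.6
```

Call:
play_rows(
  commands=[0,1,0,0,0,0,10,0,2,0,0,0,0,10],
)

```text
time: 18.18
tcp_pos: [588.0, -16.6, 63.2]
tool_rot: [[0.002, -0.09, -0.996], [0.003, -0.996, 0.09], [-1.0, -0.003, -0.001]]
ft_force: [3.8, 2.4, 6.8]
width: 21.4
```

Call:
play_rows(
  commands=[-0.1,1,0,0,0,0,10,-0.2,2,0,0,0,0,10],
)

```text
time: 18.42
tcp_pos: [587.8, -18.6, 63.5]
tool_rot: [[0.002, -0.09, -0.996], [0.003, -0.996, 0.09], [-1.0, -0.003, -0.001]]
ft_force: [2.7, 1.7, 8.6]
width: 21.1
```

Call:
play_rows(
  commands=[-0.3,1,0,0,0,0,10,-0.5,2,0,0,0,0,10],
)

```text
time: 18.68
tcp_pos: [587.5, -20.7, 63.9]
tool_rot: [[0.001, -0.09, -0.996], [0.003, -0.996, 0.09], [-1.0, -0.003, -0.001]]
ft_force: [2.3, 0.7, 8.4]
width: 21.1
```

Call:
play_rows(
  commands=[-0.3,1,0,0,0,0,10,-0.5,2,0,0,0,0,10],
)

```text
time: 18.92
tcp_pos: [587.3, -22.9, 64.2]
tool_rot: [[0.001, -0.09, -0.996], [0.002, -0.996, 0.09], [-1.0, -0.002, -0.001]]
ft_force: [3.1, 1.1, 6.9]
width: 21.6
```

Call:
play_rows(
  commands=[-0.2,1,0,0,0,0,10,-0.4,2,0,0,0,0,10],
)

```text
time: 19.18
tcp_pos: [587.1, -25.1, 64.5]
tool_rot: [[0.001, -0.09, -0.996], [0.002, -0.996, 0.09], [-1.0, -0.002, -0.001]]
ft_force: [2.5, 0.9, 6.6]
width: 21.3
```

Call:
play_rows(
  commands=[-0.2,1,0,0,0,0,10,-0.3,3,0,0,0,0,10],
)

```text
time: 19.42
tcp_pos: [586.8, -28.2, 64.7]
tool_rot: [[0.001, -0.09, -0.996], [0.002, -0.996, 0.09], [-1.0, -0.002, -0.001]]
ft_force: [3.0, -0.3, 7.0]
width: 21.2
```

Call:
play_rows(
  commands=[0,3,0.1,0,0,0,10,0,5,0.1,0,0,0,10],
)

```text
time: 19.68
tcp_pos: [586.2, -33.5, 64.8]
tool_rot: [[0.001, -0.09, -0.996], [0.001, -0.996, 0.09], [-1.0, -0.001, -0.001]]
ft_force: [3.0, -0.4, 7.3]
width: 21.6
```

Call:
play_rows(
  commands=[0,3,0.1,0,0,0,10,0,5,0.1,0,0,0,10],
)

```text
time: 19.92
tcp_pos: [585.7, -38.5, 64.8]
tool_rot: [[0.001, -0.09, -0.996], [0.001, -0.996, 0.09], [-1.0, -0.001, -0.001]]
ft_force: [3.8, 0.2, 6.8]
width: 21.2
```

Back at full height, so it is a clear 2 mm drop and rock. I'll finish the half turn.

Call:
play_rows(
  commands=[-0.1,3,0,0,0,0,10,-0.1,6,0,0,0,0,10],
)

```text
time: 20.18
tcp_pos: [585.1, -44.5, 64.8]
tool_rot: [[0.001, -0.09, -0.996], [0.001, -0.996, 0.09], [-1.0, -0.001, -0.001]]
ft_force: [4.1, -0.5, 6.8]
width: 21.3
```

Call:
play_rows(
  commands=[0,3,0,0,0,0,10,0,6,0,0,0,0,10],
)

```text
time: 20.42
tcp_pos: [584.5, -50.4, 64.7]
tool_rot: [[0.001, -0.09, -0.996], [0.001, -0.996, 0.09], [-1.0, -0.001, -0.001]]
ft_force: [4.0, -0.5, 6.2]
width: 21.4
```

Call:
play_rows(
  commands=[0,3,0,0,0,0,10,0,6,0,0,0,0,10],
)

```text
time: 20.68
tcp_pos: [583.8, -56.2, 64.7]
tool_rot: [[0.001, -0.09, -0.996], [0.002, -0.996, 0.09], [-1.0, -0.002, -0.0]]
ft_force: [2.3, -0.8, 5.6]
width: 21.4
```

Call:
play_rows(
  commands=[0,3,0,0,0,0,10,0,6,0,0,0,0,10],
)

```text
time: 20.92
tcp_pos: [583.2, -62.2, 64.6]
tool_rot: [[0.0, -0.09, -0.996], [0.002, -0.996, 0.09], [-1.0, -0.002, -0.0]]
ft_force: [3.6, -0.5, 6.9]
width: 21.7
```

Call:
play_rows(
  commands=[0,3,0,0,0,0,10,0,5,0,0,0,0,10],
)

```text
time: 21.18
tcp_pos: [582.7, -67.1, 64.6]
tool_rot: [[0.0, -0.09, -0.996], [0.002, -0.996, 0.09], [-1.0, -0.002, 0.0]]
ft_force: [3.5, -0.0, 7.0]
width: 21.1
```

Call:
play_rows(
  commands=[-0.1,3,0,0,0,0,10,-0.1,6,0,0,0,0,10],
)

```text
time: 21.42
tcp_pos: [582.1, -73.1, 64.7]
tool_rot: [[0.0, -0.09, -0.996], [0.002, -0.996, 0.09], [-1.0, -0.002, 0.0]]
ft_force: [2.4, -0.3, 6.6]
width: 21.1
```

Call:
play_rows(
  commands=[0,3,0,0,0,0,10,0,6,0,0,0,0,10],
)

```text
time: 21.68
tcp_pos: [581.5, -79.0, 64.7]
tool_rot: [[-0.0, -0.09, -0.996], [0.002, -0.996, 0.09], [-1.0, -0.002, 0.0]]
ft_force: [2.1, -0.4, 7.5]
width: 21.4
```

Call:
play_rows(
  commands=[0,2,0,0,0,0,10,0,4,0,0,0,0,10,0,4,0,0,0,0,10],
)

```text
time: 22.05
tcp_pos: [581.1, -83.0, 64.6]
tool_rot: [[-0.0, -0.09, -0.996], [0.002, -0.996, 0.09], [-1.0, -0.002, 0.0]]
ft_force: [1.9, -1.0, 8.2]
width: 21.3
```

Call:
play_rows(
  commands=[-2,0,0,0,0,0,10,-45,0,0,0,0,0,10,-85,0,0,0,0,0,10,-85,0,0,0,0,0,10,-85,0,0,0,0,0,10],
)

```text
time: 22.68
tcp_pos: [578.9, -83.2, 145.8]
tool_rot: [[-0.007, -0.09, -0.996], [0.002, -0.996, 0.09], [-1.0, -0.001, 0.007]]
ft_force: [1.2, -0.2, -3.1]
width: 20.9
```

```bash
python3 -c "
from h import *
go([447.5,278.5,120],.22)
i=shot('scene','s4.png')['frame']; 
cv2.imwrite('pics/s4c.png',cv2.resize(i[140:240,210:350][:,:,::-1],(700,500),interpolation=cv2.INTER_CUBIC))"
```

```text
go [447.5, 278.5, 120] 0.22 -> [  27.4 -348.4  163.2] [-0.31   0.007  0.002] | at [578.9 -83.2 145.8] F [ 1.2 -0.2 -3.1] w 20.9 t 22.68
```

View pics/s4c.png

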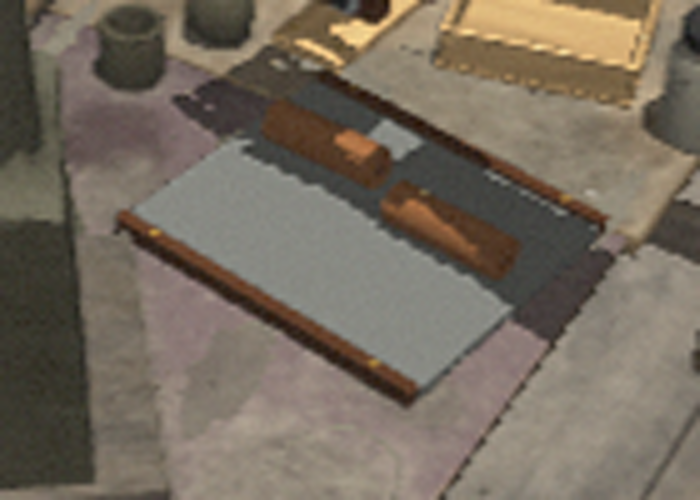

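Both rollers have moved across and lie on the slab (crop (325,145) and (450,230)). The float goes back now.

Call:
play_rows(
  commands=[0,-335,166,-0.31,0.007,0.002,10,0,-335,166,-0.31,0.007,0.002,10,0,-335,166,-0.31,0.007,0.002,10,0,-335,166,-0.31,0.007,0.002,10,0,-335,166,-0.31,0.007,0.002,10,0,-335,166,-0.31,0.007,0.002,10,0,-335,166,-0.31,0.007,0.002,10,55,-335,166,-0.31,0.007,0.002,10,105,-335,166,-0.31,0.007,0.002,10,105,-335,166,-0.31,0.007,0.002,10,105,-335,166,-0.31,0.007,0.002,10],
)

```text
time: 24.1
tcp_pos: [446.8, 264.2, 44.9]
tool_rot: [[0.007, 0.217, -0.976], [-0.002, -0.976, -0.217], [-1.0, 0.003, -0.007]]
ft_force: [0.4, -1.0, -1.3]
width: 21.1
```

```bash
python3 -c "
from h import *
go([443,266,21],.22)
i=shot('scene','s5.png')['frame']; j=shot('top','t5.png')['frame']
cv2.imwrite('pics/s5c.png',cv2.resize(np.hstack([i[190:290,190:320],j[170:270,140:270]])[:,:,::-1],(780,300),interpolation=cv2.INTER_CUBIC))"
```

```text
go [443, 266, 21] 0.22 -> [23.9 -2.6  3.5] [-0.001 -0.007 -0.003] | at [446.8 264.2  44.9] F [ 0.4 -1.  -1.3] w 21.1 t 24.1
```

View pics/s5c.png

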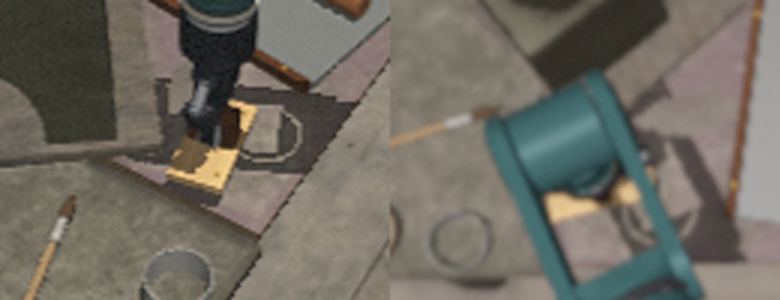

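The float hovers over bare table, clear of the board, the slab and the cutter. I'll lower it.

Call:
play_rows(
  commands=[15,-2.6,3.5,0,-0.007,-0.003,10,22,-2.6,3.5,0,-0.007,-0.003,10,23,-2.6,3.5,0,-0.007,-0.003,10,23,-2.6,3.5,0,-0.007,-0.003,10],
)

```text
time: 24.7
tcp_pos: [442.1, 266.4, 21.0]
tool_rot: [[-0.001, 0.218, -0.976], [-0.0, -0.976, -0.218], [-1.0, 0.0, 0.001]]
ft_force: [0.9, -0.2, -2.1]
width: 21.3
```

```bash
python3 -c "
from h import *
go([443,266,18.9],.22)"
```

```text
go [443, 266, 18.9] 0.22 -> [ 2.1  0.6 -0.8] [-0.     0.001 -0.   ] | at [442.1 266.4  21. ] F [ 0.9 -0.2 -2.1] w 21.3 t 24.7
```

Call:
play_rows(
  commands=[1.4,0,0,0,0,0,10,2,0,0,0,0,0,10,2,0,0,0,0,0,10],
)

```text
time: 25.08
tcp_pos: [442.2, 266.4, 19.1]
tool_rot: [[-0.001, 0.218, -0.976], [-0.0, -0.976, -0.218], [-1.0, 0.0, 0.001]]
ft_force: [-0.1, 0.7, -2.0]
width: 21.5
```

Call:
play_rows(
  commands=[0.4,0,0,0,0,0,10,0.4,0,0,0,0,0,10],
)

```text
time: 25.32
tcp_pos: [442.3, 266.4, 18.9]
tool_rot: [[-0.0, 0.218, -0.976], [-0.0, -0.976, -0.218], [-1.0, 0.0, 0.0]]
ft_force: [-0.6, -0.1, -2.1]
width: 21.3
```

Call:
play_rows(
  commands=[0.3,0,0,0,0,0,10,0.3,0,0,0,0,0,10],
)

```text
time: 25.58
tcp_pos: [442.3, 266.4, 18.9]
tool_rot: [[-0.0, 0.218, -0.976], [-0.0, -0.976, -0.218], [-1.0, 0.0, 0.0]]
ft_force: [-2.4, -1.4, 3.0]
width: 21.5
```

Call:
play_rows(
  commands=[0,0,0,0,0,0,40,0,0,0,0,0,0,70,0,0,0,0,0,0,70,0,0,0,0,0,0,70,-40,0,0,0,0,0,70,-100,0,0,0,0,0,70,-160,0,0,0,0,0,70],
)

```text
time: 26.45
tcp_pos: [441.9, 266.2, 179.7]
tool_rot: [[-0.001, 0.218, -0.976], [-0.001, -0.976, -0.218], [-1.0, 0.0, 0.002]]
ft_force: [1.0, 0.8, -0.3]
width: 70.0
```

```bash
python3 -c "
from h import *
go([500,-100,180],-.09)"
```

```text
go [500, -100, 180] -0.09 -> [-2.000e-01  3.701e+02  2.310e+01] [ 0.31   0.001 -0.001] | at [441.9 266.2 179.7] F [ 1.   0.8 -0.3] w 70.0 t 26.45
```

Call:
play_rows(
  commands=[-30,551,268,0.31,0,0,70,-30,551,268,0.31,0,0,70,-30,551,268,0.31,0,0,70,-30,551,268,0.31,0,0,70,-30,551,268,0.31,0,0,70,-30,551,268,0.31,0,0,70,-30,551,268,0.31,0,0,70,-30,551,268,0.31,0,0,70,-30,551,268,0.31,0,0,70,-30,551,268,0.31,0,0,70,-30,551,268,0.31,0,0,70],
)

```text
time: 27.82
tcp_pos: [299.7, -332.5, 208.4]
tool_rot: [[-0.001, -0.095, -0.995], [-0.0, -0.995, 0.095], [-1.0, 0.001, 0.001]]
ft_force: [0.0, 0.6, -0.2]
width: 69.9
```

```bash
python3 - <<'E'
from h import *
a=shot('scene','s6.png');b=shot('top','t6.png')
cv2.imwrite('pics/t6c.png',cv2.resize(b['frame'][155:260,180:340,::-1],(800,525),interpolation=cv2.INTER_CUBIC))
cv2.imwrite('pics/s6c.png',cv2.resize(a['frame'][150:270,220:340,::-1],(600,600),interpolation=cv2.INTER_CUBIC))
E
```

```text
(no output)
```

View pics/t6c.png

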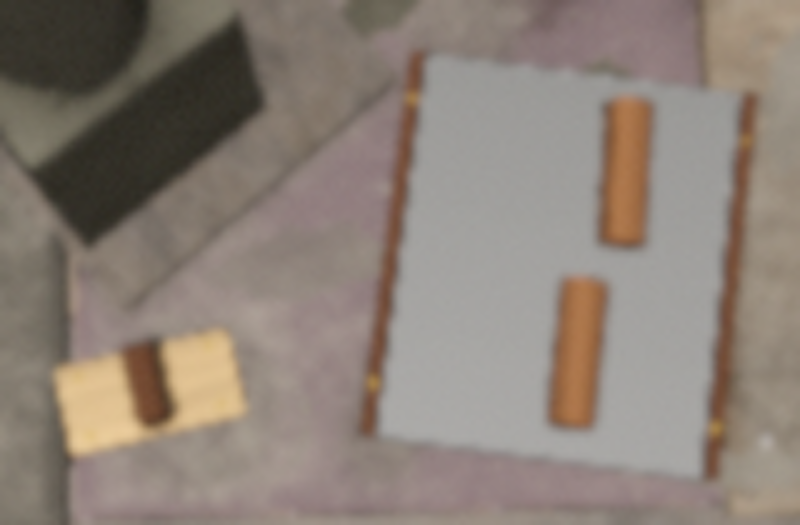

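View pics/s6c.png

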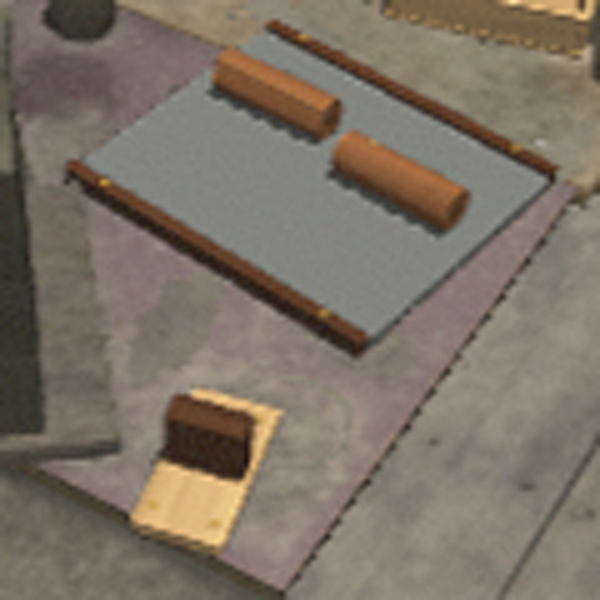

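```bash
python3 - <<'E'
from m import *
for n,t,b in(('A',(629.5,98),(622.5,245)),('B',(585,278),(572.5,428))):
    p,q=T(*t,29),T(*b,29); print(n,((p+q)/2).round(1),np.arctan2(*(p-q)[1::-1]).round(3))
# scene check roller A: axis end face center & silhouette
for n,c,yaw in(('A',(587.3-5,-58),-.07),):
    pass
P,Q=T(629.5,98,29),T(622.5,245,29)
s6=load('s6.png'); pr=proj(s6,np.array([P,Q,(P+Q)/2])); print(((pr-[220,150])*5).round())
go([(P+Q)[0]/2,(P+Q)[1]/2,90],-.07)
E
```

```text
float top [447.  277.7] [119.2  58.1 119.   61.2] ang edge01 -1.351
float sc [448.1 279.3] [118.1  58.7 129.2  60.5] ang edge01 -1.357
grip top [446.5 275.3] [22.  49.5 20.6 49.7] ang edge01 -1.28
grip sc [445.5 281.6] [29.  48.7 28.8 50.4] ang edge01 -1.229
rA [587.9  -5.9] [ 31.6 103.   31.2 103. ] ang edge01 -1.595
rB [467.2  30. ] [ 30.5 102.2  30.7 102.2] ang edge01 -1.595
slab [523.5 -13.6] [241.2 267.5 240.1 268.4] ang edge01 -1.719
tray [ 507.1 -299. ] [121.6 157.4 119.4 155.9] ang edge01 -1.352
jar lid [ 363.72367103 -261.96518489  104.        ]
A [583.1 -59.3  29. ] -0.089
B [459.2 -22.2  29. ] -0.122
[[220.  65.]
 [332. 119.]
 [275.  92.]]
go [np.float64(583.117872897786), np.float64(-59.28029152616935), 90] -0.07 -> [ 118.4 -294.8 -256.7] [-0.021  0.001  0.001] | at [ 300.7 -329.6  208.4] F [-0.3  0.9 -0.2] w 70.1 t 27.93
```

Top view: roller A at crop (626,171), roller B at (579,353); the float stands on its sole at (150,392) on bare table. The scene view agrees. Next I grasp roller A.

Call:
play_rows(
  commands=[0,-295,-257,0,0,0,70,0,-295,-257,0,0,0,70,0,-295,-257,0,0,0,70,0,-295,-257,0,0,0,70,0,-295,-257,0,0,0,70,0,-295,-257,0,0,0,70,60,-295,-257,0,0,0,70,110,-295,-257,0,0,0,70,140,-295,-257,0,0,0,70,140,-295,-257,0,0,0,70,140,-295,-257,0,0,0,70],
)

```text
time: 29.3
tcp_pos: [584.2, -58.3, 70.4]
tool_rot: [[0.002, -0.089, -0.996], [-0.001, -0.996, 0.089], [-1.0, 0.001, -0.002]]
ft_force: [1.4, 1.0, 0.6]
width: 69.9
```

```bash
python3 -c "
from h import *
go([583,-59.3,16],-.089)"
```

```text
go [583, -59.3, 16] -0.089 -> [54.4  1.   1.2] [ 0.    -0.002 -0.001] | at [584.2 -58.3  70.4] F [1.4 1.  0.6] w 69.9 t 29.3
```

Call:
play_rows(
  commands=[30,1,1,0,0,0,70,48,1,1,0,0,0,70,52,1,1,0,0,0,70,52,1,1,0,0,0,70,52,1,1,0,0,0,70],
)

```text
time: 29.92
tcp_pos: [583.1, -60.3, 17.7]
tool_rot: [[0.002, -0.09, -0.996], [-0.001, -0.996, 0.09], [-1.0, 0.001, -0.002]]
ft_force: [0.6, -0.1, -0.1]
width: 69.8
```

```bash
python3 -c "
from h import *
go([583,-59.3,16],-.089)"
```

```text
go [583, -59.3, 16] -0.089 -> [ 1.7 -1.   0.2] [-0.001 -0.002 -0.001] | at [583.1 -60.3  17.7] F [ 0.6 -0.1 -0.1] w 69.8 t 29.93
```

Call:
play_rows(
  commands=[1.7,-0.9,0,0,-0.002,0,60,1.7,-0.9,0,0,-0.002,0,45,1.7,-0.9,0,0,-0.002,0,38,1.7,-0.9,0,0,-0.002,0,30,1.7,-0.9,0,0,-0.002,0,22,1.7,-0.9,0,0,-0.002,0,22,1.7,-0.9,0,0,-0.002,0,22],
  squeeze=40,
)

```text
time: 30.8
tcp_pos: [582.5, -59.4, 15.0]
tool_rot: [[-0.002, -0.09, -0.996], [-0.0, -0.996, 0.09], [-1.0, 0.001, 0.002]]
ft_force: [-0.3, -1.5, 1.4]
width: 32.0
```

Call:
play_rows(
  commands=[-5,0,0,0,0,0,22,-15,0,0,0,0,0,22,-15,0,0,0,0,0,22],
)

```text
time: 31.18
tcp_pos: [583.2, -59.3, 31.0]
tool_rot: [[-0.0, -0.09, -0.996], [-0.001, -0.996, 0.09], [-1.0, 0.001, 0.0]]
ft_force: [1.1, -0.3, -0.7]
width: 32.7
```

Width 32 mm confirms the flat is in the jaws. Lift and go to the tray.

Call:
play_rows(
  commands=[-60,0,0,0,0,0,22,-100,0,0,0,0,0,22,-100,0,0,0,0,0,22],
)

```text
time: 31.55
tcp_pos: [585.4, -59.7, 134.9]
tool_rot: [[0.007, -0.09, -0.996], [-0.002, -0.996, 0.09], [-1.0, 0.001, -0.007]]
ft_force: [0.5, 0.5, -1.3]
width: 32.2
```

```bash
python3 -c "
from h import *
go([507,-299,60],.219)"
```

```text
go [507, -299, 60] 0.219 -> [ 74.8 245.3  57.1] [-0.309 -0.007 -0.003] | at [585.4 -59.7 134.9] F [ 0.5  0.5 -1.3] w 32.2 t 31.55
```

Call:
play_rows(
  commands=[0,245,57,-0.309,-0.003,-0.001,22,0,245,57,-0.309,-0.003,-0.001,22,0,245,57,-0.309,-0.003,-0.001,22,0,245,57,-0.309,-0.003,-0.001,22,0,245,57,-0.309,-0.003,-0.001,22,30,245,57,-0.309,-0.003,-0.001,22,73,245,57,-0.309,-0.003,-0.001,22,73,245,57,-0.309,-0.003,-0.001,22,73,245,57,-0.309,-0.003,-0.001,22],
)

```text
time: 32.67
tcp_pos: [504.1, -297.6, 57.5]
tool_rot: [[-0.005, 0.218, -0.976], [0.001, -0.976, -0.218], [-1.0, -0.002, 0.005]]
ft_force: [0.0, -0.0, 0.4]
width: 33.0
```

```bash
python3 -c "
from h import *
go([507,-299,12],.219)
i=shot('scene','s7.png')['frame']; j=shot('top','t7.png')['frame']
cv2.imwrite('pics/s7c.png',cv2.resize(np.hstack([i[100:200,260:390],j[160:260,320:450]])[:,:,::-1],(780,300),interpolation=cv2.INTER_CUBIC))"
```

```text
go [507, -299, 12] 0.219 -> [45.5  2.  -2.8] [0.001 0.005 0.002] | at [ 504.1 -297.6   57.5] F [ 0.  -0.   0.4] w 33.0 t 32.67
```

View pics/s7c.png

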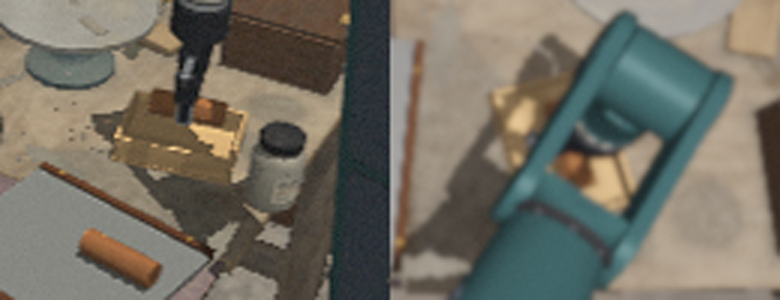

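The roller is centred over the tray (scene crop (190,105)), lined up with it and clear of the jar. Lowering.

Call:
play_rows(
  commands=[20,2,-2.8,0,0.005,0,22,38,2,-2.8,0,0.005,0,22,44,2,-2.8,0,0.005,0,22,44,2,-2.8,0,0.005,0,22,44,2,-2.8,0,0.005,0,22],
)

```text
time: 33.4
tcp_pos: [506.9, -299.7, 13.7]
tool_rot: [[0.0, 0.217, -0.976], [0.001, -0.976, -0.217], [-1.0, -0.001, -0.0]]
ft_force: [0.1, 0.3, -1.4]
width: 32.7
```

```bash
python3 -c "
from h import *
go([507,-299,10],.219)"
```

```text
go [507, -299, 10] 0.219 -> [ 3.7 -0.7 -0.2] [-0.    -0.     0.001] | at [ 506.9 -299.7   13.7] F [ 0.1  0.3 -1.4] w 32.7 t 33.4
```

Call:
play_rows(
  commands=[2,0,0,0,0,0,22,3.7,0,0,0,0,0,22,3.7,0,0,0,0,0,22],
)

```text
time: 33.78
tcp_pos: [506.4, -299.3, 9.1]
tool_rot: [[-0.001, 0.217, -0.976], [0.002, -0.976, -0.217], [-1.0, -0.002, 0.001]]
ft_force: [-0.8, -0.6, -1.3]
width: 32.3
```

Call:
play_rows(
  commands=[0.5,0,0,0,0,0,22,0.8,0,0,0,0,0,22],
)

```text
time: 34.02
tcp_pos: [506.5, -299.4, 9.0]
tool_rot: [[-0.001, 0.217, -0.976], [0.002, -0.976, -0.217], [-1.0, -0.002, 0.0]]
ft_force: [-1.6, 0.8, 2.0]
width: 32.8
```

Contact with the tray floor. Open gently and lift.

Call:
play_rows(
  commands=[0,0,0,0,0,0,37,0,0,0,0,0,0,46,0,0,0,0,0,0,55,0,0,0,0,0,0,55,-15,0,0,0,0,0,55,-50,0,0,0,0,0,55,-110,0,0,0,0,0,55,-170,0,0,0,0,0,55,-200,0,0,0,0,0,55,-200,0,0,0,0,0,55],
)

```text
time: 35.28
tcp_pos: [508.2, -300.8, 214.0]
tool_rot: [[0.007, 0.217, -0.976], [-0.004, -0.976, -0.217], [-1.0, 0.005, -0.006]]
ft_force: [-0.7, 0.6, -0.7]
width: 55.0
```

Call:
play_rows(
  commands=[0,200,300,0,0,0,55,0,200,300,0,0,0,55,0,200,300,0,0,0,55,0,200,300,0,0,0,55,0,200,300,0,0,0,55,0,200,300,0,0,0,55,0,200,300,0,0,0,55,0,200,300,0,0,0,55,0,200,300,0,0,0,55],
)

```text
time: 36.4
tcp_pos: [258.2, -559.0, 207.8]
tool_rot: [[-0.001, 0.219, -0.976], [0.003, -0.976, -0.219], [-1.0, -0.003, 0.0]]
ft_force: [0.4, -0.2, 0.5]
width: 54.7
```

```bash
python3 -c "
from h import *
s=sensors.sense(); print(s['time'],s['tcp_pos'],s['ft_force'])
i=shot('scene','s8.png')['frame']; j=shot('top','t8.png')['frame']
k=np.hstack([i[70:330,80:400],j[100:280,80:480][:,:320].repeat(1,0) if 0 else cv2.resize(j[100:280,80:420],(491,260))])
cv2.imwrite('pics/s8c.png',cv2.resize(i[70:330,90:400],(715,600),interpolation=cv2.INTER_CUBIC)[:,:,::-1])
cv2.imwrite('pics/t8c.png',cv2.resize(j[120:280,80:420],(800,376),interpolation=cv2.INTER_CUBIC)[:,:,::-1])"
```

```text
36.4 [ 258.23860814 -558.95498415  207.8301382 ] [ 0.43070112 -0.15538237  0.50986787]
```

View pics/s8c.png

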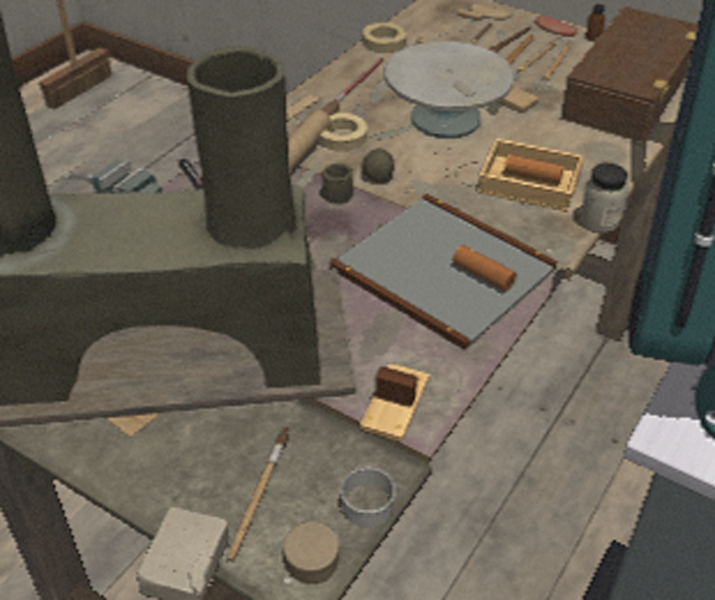

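View pics/t8c.png

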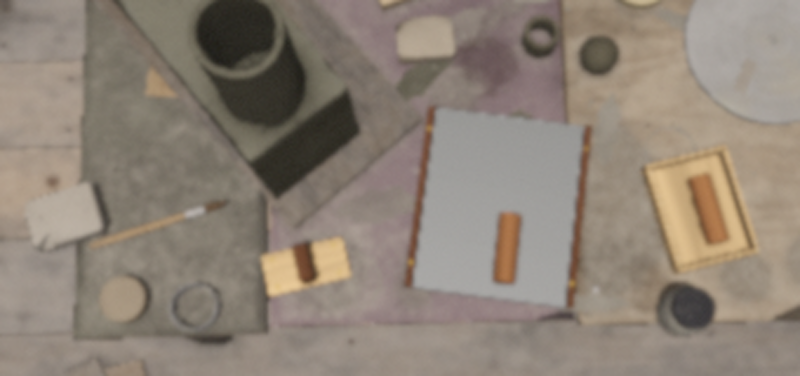

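The worn roller lies flat in the tray (scene crop (533,168)). The true roller is on the slab (485,267), the float stands on its sole at (397,400), and the other things look unmoved. Handing in.

```bash
python3 -c "
from rig import arm
print(arm.close_job())"
```

```text
the job is handed in; nothing more can be done
None
```

The job is handed in at about 36 s of the 72 s allowed: the worn roller is in the reject tray and the true one is still on the slab.

- **Near roller (true):** I stroked it about 52 mm towards the −y strip under roughly 7–10 N. The sole height stayed constant at 64.8 mm at the tool tip, so it does not drop.
- **Far roller (worn):** I stroked it about 51 mm the same way. It dropped about 2 mm, from 64.8 to 62.9 mm, resisted, then climbed back. The jaws also closed to about 32 mm on it instead of 34, which fits a worn flat.
- **Float:** It stands on its sole on the bare table, about 13 mm from where it started and clear of the model's board.

The last pictures from both cameras show the worn roller lying in the tray, the true roller on the slab and the float upright. The mould, cutter, jar and block look unmoved; I checked them by eye only. The arm was clear of everything at hand-in, and no check failed or disagreed.

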